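# Close up the pickling-spice box

## Robot

A 7-joint arm with a two-finger parallel gripper is mounted at the origin on the work surface. World frame = base frame: x ahead of the robot, y to its left, z up, the work surface at z = 0. Lengths are in m, angles in rad, forces in N, time in s.
With the tool pointing down it reaches from about 0.425 to 0.925 m from the base axis. Payload 6.8 kg.
Tool frame: the origin (TCP) lies on the centre line of the jaws, within the pads' length; the fingertips stand r.tips_ahead ahead of it and the grasp point (between the pads) lies 11 mm behind it (r.tips_ahead is the distance from the TCP to the fingertips, in m); z points along the fingers, y is the line along which they close (so a half turn about z gives the same grasp; the last joint's range is limited). The gripper opens to 88 mm and grips with 3 to 60 N. Pads are 20 mm wide; open, the fingers measure 115 mm over their backs; the gripper's body (75 mm by 178 mm) begins 61 mm behind the grasp point.
Start: joints at [-1.285, 0.477, 0.022, 1.555, -0.011, 1.109, -0.083], TCP at [0.259, 0.623, 0.231] pointing down, gripper open.
Joint ranges: [-2.96, 2.96], [-0.34, 2.1], [-1.41, 1.46], [0.24, 2.44], [-1.37, 4.51], [0.17, 1.92], [-2.96, 2.96]. Speed limits (rad/s): [2.39, 2.39, 3.14, 3.14, 3.14, 3.14, 3.14].

## Interface

Orientations are given as [roll, pitch, yaw] about the fixed x, y, z axes, in that order (R = Rz(yaw) Ry(pitch) Rx(roll)).
In Python, from cell import readout, optics, r, spotter gives the robot as it stands. The module is installed in compiled form; this text tells all that it offers.
- The arm moves only by the shell command python3 -m handwheel 'ROWS' [OPENING]. ROWS is JSON, a list of rows, each a list of 6 numbers: the shift along the tool's x, y, z in units of 60 mm (1.0 is 60 mm), then the turn, a rotation vector about the tool's x, y, z in units of 8 degrees (1.0 is 8 degrees). A call has 1 to 20 rows; each row is the pose to reach, as a shift and turn from the pose commanded when the call began, along the tool's axes at that moment; what a row does not reach only later rows make up. A row lasts 1/8 s, in which the tool goes at most 62.5 mm and 10.7 degrees, less where a joint would pass 70% of its speed; a pose out of reach is approached as far as the arm can. A call with a gripper value outside its range is refused whole. OPENING is the opening, from 0 (shut) to 1 (fully open), set as the call begins (- or left out, the last holds). The fingers move at their own pace and stop on an object; the grip force is fixed at half the most. Time passes only in rows, so rows that repeat a pose let the fingers close. It gives the time, the measured TCP pose, the force, the opening and the grip force at its end, in the units of the state.
- readout.get_obs(): the state, without advancing time (a new reading comes with each control period).
- optics.get_image(name): name is "scene" or "top" or "wrist"; returns a dict with "img" (400x640x3 uint8, red, green, blue), "mtx" (3x3 intrinsics, pixels), "rvec" (rotation vector, rad) and "tvec" (3), from world to camera coordinates, as OpenCV has them; the wrist camera has in their place "T_tool_cam" (4x4, takes a point from camera to tool coordinates, whose origin is the TCP and whose axes are the flange's). Camera axes: x right, y down, z forward; pixel columns grow to the right and rows downward; lengths in m; the calibration is good to about 2 mm. A picture is of the moment at which its call begins: read the wrist's pose just before it. There is no depth.
- r.sign_off(): hands the job in; it is judged then, once.
Trained networks look in a picture, given as the dict that the camera call returned (one of the last four; its "shot" number tells which), for a name from the list of things; names that differ only in an ending like _2 or _b are one class to them, and where a whole thing is asked for, a point or a joint stands for the part that bears it (a point fixed in the world has none). Each returns a list of dicts, best first, with "score" (0 to 1); they miss things now and then, are a little off and sometimes report something else, mostly with a low value. They report only what shows in the picture. A call takes as long as a camera call. They do not tell look-alikes from the thing itself.
- spotter.regions_of(query, picture): "region" (400x640 bool, what is visible of it) and "extent" ([left, top, width, height] in pixels, round what is visible of it).
The state is a dict: "time": time; "joint_pos": joint angles; "dq": joint speeds; "effort": joint torques, N m; "position": TCP position; "tcp_rot": TCP orientation; "ft_force": force on the tool from outside, world axes, zero at the start; "wrist_torque": the same for the moment, N m; "opening": finger opening in m; "grasp_force": force on a finger pad.
Only numpy, scipy, OpenCV 4.12 (cv2) and the standard library are available. Lean on these libraries where they do the work, as an engineer would, in place of code of your own. Each camera call takes 0.05 s, during which the arm holds its last target. There are 200 camera calls.

## Task

The pickling-spice box is being put away: stand the spice jar that was left on the counter in the box's empty middle compartment, setting it down rather than dropping it, then slide the wooden lid into the grooves at the box's low end and push it fully home. Keep all the jars upright and leave the other things on the counter, and the box itself, where they stand.

Things in the scene. Friction and masses are not known exactly. Their poses are not given: they have to be found in the camera images.
- spice_box: Open wooden box, 202 long (x) x 144 wide (y) x 92 high, loose on the counter, about 0.85 kg without jars. Origin: centre of its underside; z up. Its low end (wall 72 high) is the -x end; +x, the way the lid travels, points to the robot's left within about 16 degrees. Inside 182 x 120. Side walls 12 thick
- box_middle (a point): Centre of the floor of the box's empty middle compartment, 8 mm above the box's underside; axes as the box. The compartment is 58 long (x) x 120 wide (y) between two cross dividers, 4 thick and 34 high above the floor; the outer two compartments hold a jar each, with its cap 58 above the floor
- box_mouth (a point): Middle of the lid slot's opening at the box's low end, 101 mm toward -x from the box's centre and 77 up; axes as the box. Each side wall has a groove on its inside, 6 deep and 10 high (72 to 82 above the underside), a lip 10 high above it, open at the low end and ending at a stop 198 mm from here along +x. Groove bottom to groove bottom 132
- lid_handle (a point): Centre of the lid's handle, a dark batten 16 thick (x) x 70 long (y) x 28 high across the lid's top. The lid: wooden panel 198 long (x) x 128 wide (y) x 7 thick, 0.14 kg, flat on the counter right of the box, leading end (+x) roughly to the robot's left. This point is 129 mm behind the leading edge and 21 above the underside. Lid home: it is at x -32, y 0, z 93 in the box's frame, axes parallel
- lid_front (a point): Middle of the lid's leading (+x) edge, 3.5 mm above its underside; axes as the handle's. The last 10 mm are thinned to 4 mm thick and 122 wide to lead into the grooves. Fully home this edge touches the stop and the trailing edge is flush with the box's low end
- spice_jar_mid (a point): The spice jar to put away: squat glass jar of 52 diameter x 58 high with a white cap 48 in diameter over the top 12 mm, 0.13 kg, standing on the counter to the robot's left, near the mug. This point is its centre, 29 mm above its foot; z is its axis
- box_jar_front_mid (a point): Jar of the same kind already standing in the compartment at the box's low (-x) end; the point is its centre, 29 mm above its foot
- box_jar_back_mid (a point): Jar of the same kind already standing in the compartment at the box's +x end; the point is its centre, 29 mm above its foot
- mug: Bystander: white ceramic mug, 68 in diameter, 72 high, handle at its +y; origin at the centre of its foot. It and the spice jar may stand in either of two places at the robot's left
- tall_jar: Bystander: closed glass preserving jar, 92 in diameter, 150 high, beyond the lid; origin at its foot
- short_jar: Bystander: closed glass preserving jar, 92 in diameter, 115 high, beyond the box on the left; origin at its foot
- silicone_lid: Bystander: green silicone lid lying flat, 110 in diameter, 28 high over its knob, beyond the box; origin at its underside
- wooden_spatula: Bystander: wooden spatula about 220 long, 12 high, lying near the robot; origin at its underside, x along it
- salt_shaker: Bystander: glass salt shaker, 48 in diameter, 74 high, beyond the lid; origin at its foot
Not all that is in view belongs to the job. Of the things that look like the part that bears lid_handle, the larger one is meant. What is shaped like the part that bears spice_jar_mid but turquoise is not meant.

How it is judged:
On the way, in this order (a step that is already met when the one before it is completed fails the run):
1. the spice jar stands upright on the floor of the middle compartment, let go (x of spice_jar_mid in the frame of spice_box between -0.029 and 0.029 m and y of spice_jar_mid in the frame of spice_box between -0.05 and 0.05 m and z of spice_jar_mid in the frame of spice_box between 0.03 and 0.044 m and angle between spice_jar_mid's own z axis and vertical below 0.12 rad and contact force between the fingers and spice_jar below 0.1 N), for 0.2 s.
2. the lid has entered both grooves: its leading edge is at least 30 mm inside the low end, level and straight (x of lid_handle in the frame of spice_box between -0.2 and -0.02 m and y of lid_handle in the frame of spice_box between -0.006 and 0.006 m and z of lid_handle in the frame of spice_box between 0.088 and 0.101 m and angle between the x axis of lid_handle and the x axis of spice_box, either way round below 0.08 rad).
At the end, for the whole second after the job is handed in: The lid is fully home in the box's grooves (within 5 mm along the grooves, flat in them and in line), with the spice jar standing upright on the floor of the middle compartment under it and the other two jars upright in theirs; the box stands flat, everything is let go and at rest (all of step 1 and x of lid_handle in the frame of spice_box between -0.037 and -0.027 m and y of lid_handle in the frame of spice_box between -0.006 and 0.006 m and z of lid_handle in the frame of spice_box between 0.089 and 0.1 m and angle between the x axis of lid_handle and the x axis of spice_box, either way round below 0.05 rad and x of box_jar_front_mid in the frame of spice_box between -0.089 and -0.031 m and y of box_jar_front_mid in the frame of spice_box between -0.05 and 0.05 m and z of box_jar_front_mid in the frame of spice_box between 0.03 and 0.044 m and angle between each of box_jar_front_mid, box_jar_back_mid's own z axis and vertical below 0.12 rad and x of box_jar_back_mid in the frame of spice_box between 0.031 and 0.089 m and y of box_jar_back_mid in the frame of spice_box between -0.05 and 0.05 m and z of box_jar_back_mid in the frame of spice_box between 0.03 and 0.044 m and angle between spice_box's own z axis and vertical below 0.05 rad and linear speed of each of spice_box, spice_jar below 0.02 m/s); the robot touches nothing.
It fails at once if the spice jar is dropped (let go more than about 25 mm up) or knocked over ((linear speed of spice_jar above 0.7 m/s and contact force between the fingers and spice_jar below 0.1 N) or angle between spice_jar_mid's own z axis and vertical above 0.8 rad).
It fails at once if a jar in the box is knocked over (angle between any of box_jar_front_mid, box_jar_back_mid's own z axis and vertical above 0.6 rad).
It fails at once if the box is shoved more than 50 mm from its place (distance of spice_box from where it was at the start of the episode above 0.05 m).
It fails at once if a bystander is moved by more than 30 mm (distance of any of mug, tall_jar, short_jar, silicone_lid, wooden_spatula, salt_shaker from where it was at the start of the episode above 0.03 m).
It also fails if it takes over 70 s, if anything falls off the work surface, if the arm or the gripper's body presses on something with over 40 N, if the wrist force passes 120 N, or if a joint passes its speed limit or range.

## Working session

There is one attempt and no reset: what is moved stays moved. The work goes in short steps, Python scripts to look and compute and a shell command to move; the robot and the scene stay as the last step left them, time stands still between calls to the robot, and variables do not carry over. Pictures are saved under pics/ and viewed, at most 10 in all, crops included, and the job is handed in when it is done.

```bash
mkdir -p pics; cat > h.py <<'E'
import numpy as np, cv2
from cell import readout, optics, r, spotter
from scipy.spatial.transform import Rotation as Ro
def tool():
    o=readout.get_obs(); T=np.eye(4); T[:3,3]=o['position']; T[:3,:3]=Ro.from_euler('xyz',o['tcp_rot']).as_matrix() if np.size(o['tcp_rot'])==3 else Ro.from_quat(o['tcp_rot']).as_matrix()
    return T,o
def shot(name):
    T,o=tool(); p=optics.get_image(name); K=p['mtx']
    if 'T_tool_cam' in p: W=T@p['T_tool_cam']
    else:
        R=cv2.Rodrigues(np.array(p['rvec'],float))[0]; W=np.eye(4); W[:3,:3]=R.T; W[:3,3]=-R.T@np.ravel(p['tvec'])
    return p,np.array(K,float),W
def ray(px,K,W,z):
    d=W[:3,:3]@(np.linalg.inv(K)@np.array([px[0],px[1],1.])); c=W[:3,3]; return c+d*(z-c[2])/d[2]
def proj(P,K,W):
    q=(np.atleast_2d(P)-W[:3,3])@W[:3,:3]; q=q@K.T; return q[:,:2]/q[:,2:]
def save(p,n): cv2.imwrite('pics/'+n,cv2.cvtColor(p['img'],cv2.COLOR_RGB2BGR))
def totool(P,T): return (np.array(P)-T[:3,3])@T[:3,:3]
E
python3 - <<'E'
from h import *
T,o=tool(); print(o['position'],o['tcp_rot'],r.tips_ahead,o['opening']); print(T[:3,:3].round(3))
ps={}
for n in ('top','scene'):
    p,K,W=shot(n); save(p,n+'0.png'); print(n,W[:3,3].round(3))
    for q in ('spice_box','lid_handle','spice_jar_mid','mug','tall_jar','short_jar','silicone_lid','wooden_spatula','salt_shaker'):
        for d in spotter.regions_of(q,p)[:4]:
            m=d['region']; ys,xs=np.nonzero(m); c=(xs.mean(),ys.mean())
            print(q,round(d['score'],2),d['extent'],np.round(c),ray(c,K,W,.0).round(3)[:2], p['img'][m].mean(0).round())
p,K,W=shot('wrist'); print(optics.get_image('wrist')['T_tool_cam'])
E
```

```text
[0.25878107 0.62278931 0.22970218] [-3.13980515e+00  1.60093651e-04  2.74785146e+00] 0.008 0.08809695333446592
[[-0.923  0.384 -0.001]
 [ 0.384  0.923 -0.002]
 [-0.    -0.002 -1.   ]]
top [0.47  0.047 1.423]
spice_box 0.86 [253.3, 171.0, 80.6, 61.6] [295. 199.] [0.565 0.105] [144.  89.  50.]
lid_handle 0.78 [390.3, 185.5, 74.5, 53.2] [427. 211.] [ 0.54  -0.274] [207. 156.  98.]
lid_handle 0.78 [430.6, 261.6, 58.6, 41.4] [461. 281.] [ 0.343 -0.373] [165. 123.  78.]
spice_jar_mid 0.81 [186.0, 184.6, 21.9, 21.5] [196. 195.] [0.57  0.389] [189. 177. 156.]
spice_jar_mid 0.77 [150.1, 193.4, 24.4, 20.5] [162. 205.] [0.539 0.485] [ 36. 130. 118.]
mug 0.83 [194.0, 237.9, 30.0, 39.4] [208. 253.] [0.406 0.349] [160. 147. 130.]
mug 0.17 [254.0, 171.3, 82.2, 62.9] [295. 199.] [0.565 0.104] [145.  90.  51.]
tall_jar 0.72 [411.4, 118.5, 41.1, 36.9] [433. 136.] [ 0.76  -0.291] [186. 179. 159.]
silicone_lid 0.74 [317.4, 109.8, 38.2, 38.4] [337. 130.] [ 0.77 -0.01] [ 85. 138.  80.]
wooden_spatula 0.83 [332.8, 260.5, 75.7, 15.0] [356. 267.] [ 0.377 -0.075] [161. 122.  79.]
wooden_spatula 0.72 [186.8, 1
[... 1335 characters left out ...]
56.3, 252.8, 104.1, 81.5] [207. 291.] [ 0.538 -0.28 ] [191. 157. 102.]
wooden_spatula 0.66 [186.8, 203.5, 70.9, 39.6] [225. 220.] [ 0.371 -0.095] [157. 129.  86.]
wooden_spatula 0.47 [280.8, 164.5, 79.6, 77.6] [320. 204.] [0.523 0.134] [132.  88.  48.]
wooden_spatula 0.34 [297.9, 203.2, 17.1, 15.6] [309. 208.] [0.51  0.097] [204. 191. 170.]
salt_shaker 0.85 [311.9, 288.2, 21.7, 35.6] [323. 304.] [ 0.759 -0.133] [150. 151. 138.]
[[-6.65706928e-04 -9.69109444e-01 -2.46630174e-01  6.70333576e-02]
 [ 9.99999625e-01 -7.81935393e-04  3.73329400e-04  9.86441262e-04]
 [-5.54645909e-04 -2.46629833e-01  9.69109600e-01 -1.54546384e-01]
 [ 0.00000000e+00  0.00000000e+00  0.00000000e+00  1.00000000e+00]]
```

```bash
python3 - <<'E'
import cv2
i=cv2.imread('pics/top0.png')[100:310,140:500]; cv2.imwrite('pics/topc.png',cv2.resize(i,None,fx=2.2,fy=2.2,interpolation=cv2.INTER_CUBIC))
E
```

```text
(no output)
```

View pics/topc.png

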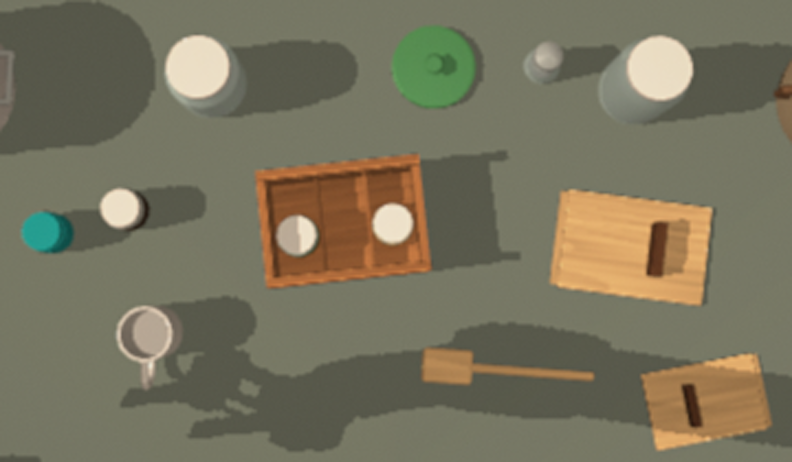

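The crop shows the white-capped jar at top px (196,195) with its turquoise decoy at (162,205). The large lid is at (427,211) with its small decoy at (461,281). I choose the white-capped jar and the large lid. The box's low end faces right and its middle is empty.

```bash
cat >> h.py <<'E'
def rectz(region,K,W,z):
    c=max(cv2.findContours(region.astype(np.uint8),cv2.RETR_EXTERNAL,cv2.CHAIN_APPROX_NONE)[0],key=cv2.contourArea)[:,0]
    P=np.array([ray(q,K,W,z)[:2] for q in c],np.float32); (cx,cy),s,a=cv2.minAreaRect(P); b=cv2.boxPoints(((cx,cy),s,a))
    e=b[1]-b[0]; f=b[2]-b[1]; L=e if np.hypot(*e)>np.hypot(*f) else f
    L=L if L[1]>0 else -L
    return (round(cx,4),round(cy,4)),np.round(sorted(s),4),np.degrees(np.arctan2(L[1],L[0])).round(2)
E
python3 - <<'E'
from h import *
p,K,W=shot('top')
b=spotter.regions_of('spice_box',p)[0]; print('box',rectz(b['region'],K,W,.09))
for d in spotter.regions_of('lid_handle',p)[:2]: print('lid',rectz(d['region'],K,W,.006))
d=spotter.regions_of('spice_jar_mid',p)[0]; ex=d['extent']; c=(ex[0]+ex[2]/2,ex[1]+ex[3]/2); print(ray(c,K,W,.045))
T,o=tool(); P=ray(c,K,W,.045); P[2]=.2
yaw=np.radians(rectz(b['region'],K,W,.09)[2]); 
X=np.array([np.cos(yaw),np.sin(yaw),0]); Z=np.array([0,0,-1.]); Y=np.cross(Z,X); R=np.c_[X,Y,Z]
print(totool(P,T)/.06, np.degrees(Ro.from_matrix(T[:3,:3].T@R).as_rotvec())/8)
E
```

```text
box ((0.5568, 0.0989), array([0.1498, 0.205 ]), np.float32(97.14))
lid ((0.3432, -0.3732), array([0.0982, 0.1528]), np.float32(102.63))
lid ((0.5401, -0.2726), array([0.1333, 0.204 ]), np.float32(84.03))
[0.54179348 0.15289715 0.045     ]
[-7.36106856 -5.43209326  0.51046002] [ 4.80792220e-05 -2.61128968e-04  7.53683731e+00]
```

```bash
python3 -m handwheel '[[-6.28,-1.75,0.5,0,0,7.54],[-6.28,-1.75,0.5,0,0,7.54],[-6.28,-1.75,0.5,0,0,7.54],[-6.28,-1.75,0.5,0,0,7.54],[-6.28,-1.75,0.5,0,0,7.54],[-6.28,-1.75,0.5,0,0,7.54],[-6.28,-1.75,0.5,0,0,7.54],[-6.28,-1.75,0.5,0,0,7.54],[-6.28,-1.75,0.5,0,0,7.54],[-6.28,-1.75,0.5,0,0,7.54],[-6.28,-1.75,0.5,0,0,7.54]]' 1
python3 - <<'E'
from h import *
p,K,W=shot('wrist'); save(p,'w1.png'); T,o=tool(); print(o['position'],W[:3,3])
for d in spotter.regions_of('spice_jar_mid',p):
    m=d['region']; print(d['score'],d['extent'],p['img'][m].mean(0).round())
    # white cap
    g=m&(p['img'].min(2)>150); 
    if g.sum()>200:
        c,rad=cv2.minEnclosingCircle(np.argwhere(g)[:,::-1].astype(np.float32)); P=ray(c,K,W,.058); print(c,rad,P,'tool',totool(P,T)/.06)
E
```

```text
time: 2.68
position: [0.5657, 0.3831, 0.2008]
tcp_rot: [-3.141, -0.001, 1.697]
ft_force: [0.5, -0.3, -1.0]
opening: 0.0879
grasp_force: 0.0
[0.56595114 0.38271292 0.20079011] [0.55771031 0.45043339 0.35538339]
0.94 [272.1, 73.8, 53.0, 51.4] [ 53. 156. 146.]
0.84 [295.1, 165.6, 43.7, 56.4] [209. 199. 181.]
(317.98974609375, 197.25462341308594) 22.609525680541992 [0.5673347  0.38378264 0.058     ] tool [0.01377484 0.02530995 2.37983928]
```

View pics/w1.png

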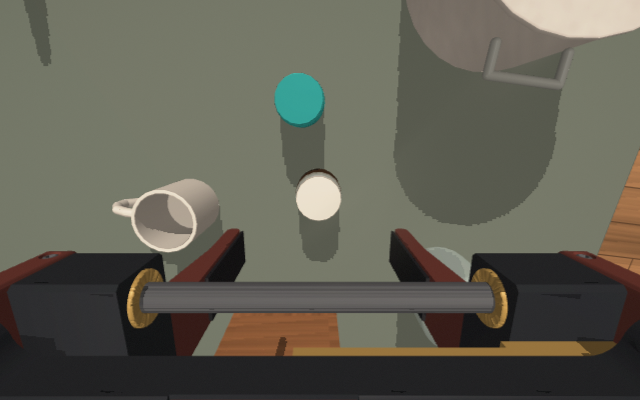

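The white-capped jar is at (318,197), centred between the fingers, with the turquoise one well ahead at (300,98). Going down.

```bash
python3 -m handwheel '[[0.01,0.02,1.5,0,0,0],[0.01,0.02,2.4,0,0,0],[0.01,0.02,2.7,0,0,0],[0.01,0.02,2.86,0,0,0],[0.01,0.02,2.86,0,0,0]]'
python3 -m handwheel '[[0,0,0,0,0,0],[0,0,0,0,0,0],[0,0,0,0,0,0],[0,0,0,0,0,0],[0,0,0,0,0,0],[0,0,0,0,0,0]]' 0
python3 -m handwheel '[[0,0,-0.5,0,0,0],[0,0,-1.2,0,0,0],[0,0,-2.0,0,0,0],[0,0,-2.4,0,0,0],[0,0,-2.4,0,0,0]]'
```

```text
time: 3.4
position: [0.5682, 0.3828, 0.0296]
tcp_rot: [3.141, -0.0, 1.695]
ft_force: [-0.1, -0.4, 0.8]
opening: 0.0877
grasp_force: 0.0
time: 4.15
position: [0.5679, 0.3827, 0.0295]
tcp_rot: [3.141, -0.0, 1.695]
ft_force: [-0.5, -0.4, 4.6]
opening: 0.0511
grasp_force: 30.0
time: 4.78
position: [0.5688, 0.3831, 0.1747]
tcp_rot: [3.139, -0.002, 1.695]
ft_force: [-0.2, 1.0, -1.5]
opening: 0.0509
grasp_force: 30.0
```

```bash
python3 -m handwheel '[[-0.5,-0.1,-1.42,0,0,0],[-1.5,-0.25,-1.42,0,0,0],[-2.5,-0.4,-1.42,0,0,0],[-3.5,-0.55,-1.42,0,0,0],[-4.5,-0.7,-1.42,0,0,0],[-5.5,-0.85,-1.42,0,0,0],[-6.2,-0.95,-1.42,0,0,0],[-6.48,-0.98,-1.42,0,0,0],[-6.48,-0.98,-1.42,0,0,0],[-6.48,-0.98,-1.42,0,0,0]]'
python3 - <<'E'
from h import *
p,K,W=shot('wrist'); T,o=tool(); print(o['position'],o['tcp_rot'],o['opening'])
np.savez('w2.npz',img=p['img'],K=K,W=W)
for d in spotter.regions_of('spice_box',p)[:2]: print(d['score'],d['extent'])
# overlay hypothesised box
im=cv2.cvtColor(p['img'],cv2.COLOR_RGB2BGR); c=np.array([.5568,.0989]); a=np.radians(97.1)
u=np.array([np.cos(a),np.sin(a)]); v=np.array([-u[1],u[0]])
w=lambda x,y,z: np.r_[c+x*u+y*v,z]
for x,y,z in [(-.101,-.072,.072),(-.101,.072,.072),(.101,.072,.092),(.101,-.072,.092),(.091,-.06,.092),(.091,.06,.092),(-.029,.06,.042),(-.029,-.06,.042),(.029,.06,.042),(.029,-.06,.042)]:
    q=proj(w(x,y,z),K,W)[0]; cv2.drawMarker(im,tuple(int(t) for t in q.round()),(255,0,255),cv2.MARKER_CROSS,9,1); print((x,y,z),q.round(1))
cv2.imwrite('pics/w2.png',im)
E
```

```text
time: 6.02
position: [0.5576, -0.0081, 0.2575]
tcp_rot: [-3.141, -0.001, 1.698]
ft_force: [-0.8, 0.1, -1.2]
opening: 0.0514
grasp_force: 30.0
[ 0.5576333  -0.00806314  0.2576268 ] [-3.14074921e+00 -6.20516205e-04  1.69840570e+00] 0.05093180264712853
0.84 [255.4, 4.4, 147.2, 184.6]
0.58 [299.3, 11.6, 41.0, 57.4]
(-0.101, -0.072, 0.072) [387.  185.7]
(-0.101, 0.072, 0.072) [266.9 185.4]
(0.101, 0.072, 0.092) [255.  -18.4]
(0.101, -0.072, 0.092) [405. -18.]
(0.091, -0.06, 0.092) [391.8  -6. ]
(0.091, 0.06, 0.092) [267.9  -6.4]
(-0.029, 0.06, 0.042) [278.4 123.7]
(-0.029, -0.06, 0.042) [375.2 124. ]
(0.029, 0.06, 0.042) [276.9  73.1]
(0.029, -0.06, 0.042) [377.8  73.4]
```

View pics/w2.png

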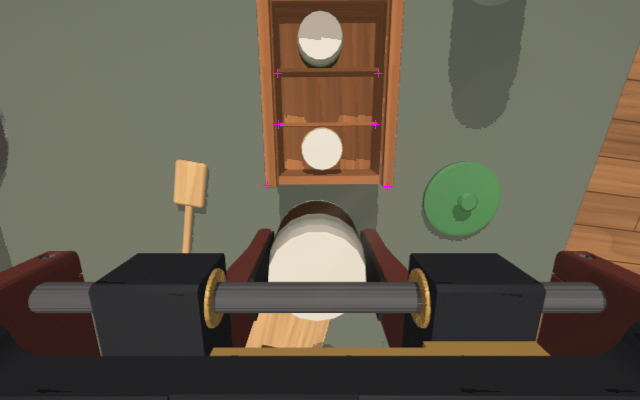

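```bash
cat > fit.py <<'E'
from h import *
def fitbox(img,K,W,rows,lo=225,hi=430,dbg=True):
    hsv=cv2.cvtColor(img,cv2.COLOR_RGB2HSV); m=(hsv[...,0]<16)&(hsv[...,1]>110)&(hsv[...,2]>50)
    L=[];R=[]
    for y in rows:
        xs=np.nonzero(m[y,lo:hi])[0]+lo
        if len(xs)>8: L.append(ray((xs[0]-.5,y),K,W,.092)[:2]); R.append(ray((xs[-1]+.5,y),K,W,.092)[:2])
    out=[]
    for Q in (L,R):
        vx,vy,x,y=cv2.fitLine(np.array(Q,np.float32),cv2.DIST_HUBER,0,.001,.001).ravel()
        if vy<0: vx,vy=-vx,-vy
        out.append((x+(.1-y)*vx/vy,np.degrees(np.arctan2(vy,vx))))
    return out
E
python3 - <<'E'
from fit import *
f=np.load('w2.npz'); img,K,W=f['img'],f['K'],f['W']
o=fitbox(img,K,W,range(5,175)); print('x at y=.1, yaw:',o, 'width',(o[1][0]-o[0][0])*np.sin(np.radians(o[0][1])))
# along-x features on column ~ 325: print hsv-v profile
g=cv2.cvtColor(img,cv2.COLOR_RGB2GRAY).astype(int)
print(list(g[60:80,300])); print(list(g[115:130,295])); print(list(g[165:195,325]))
E
```

```text
x at y=.1, yaw: [(np.float32(0.4850135), np.float32(97.663704)), (np.float32(0.629808), np.float32(97.65592))] width 0.14350118
[np.int64(92), np.int64(93), np.int64(92), np.int64(92), np.int64(93), np.int64(93), np.int64(92), np.int64(91), np.int64(90), np.int64(89), np.int64(89), np.int64(82), np.int64(63), np.int64(63), np.int64(62), np.int64(59), np.int64(60), np.int64(89), np.int64(93), np.int64(94)]
[np.int64(98), np.int64(129), np.int64(132), np.int64(132), np.int64(133), np.int64(132), np.int64(134), np.int64(130), np.int64(121), np.int64(118), np.int64(119), np.int64(87), np.int64(98), np.int64(100), np.int64(99)]
[np.int64(225), np.int64(225), np.int64(225), np.int64(226), np.int64(123), np.int64(62), np.int64(56), np.int64(58), np.int64(55), np.int64(56), np.int64(96), np.int64(128), np.int64(131), np.int64(131), np.int64(132), np.int64(131), np.int64(131), np.int64(132), np.int64(132), np.int64(104), np.int64(89), np.int64(88), np.int64(88), np.int64(88), np.int64(88), np.int64(88), np.int64(87), np.int64(88), np.int64(88), np.int64(88)]
```

```bash
python3 - <<'E'
from h import *
f=np.load('w2.npz'); img,K,W=f['img'],f['K'],f['W']
m=np.zeros((400,640),np.uint8); s=img[195:340,255:380]; hs=cv2.cvtColor(s,cv2.COLOR_RGB2HSV)
m[195:340,255:380]=(hs[...,2]>200)&(hs[...,1]<50)
ys,xs=np.nonzero(m); 
for y in range(205,330,8):
    r_=np.nonzero(m[y])[0]; print(y,(r_.min(),r_.max()) if len(r_) else None)
z=.2576-.0295+.058
# predicted rim of cap if jar axis is tool (dx,0)
u=W[:3,:3]
for dx in (-.004,0,.004):
    a=np.radians(97.3); X=np.array([np.cos(a),np.sin(a)])
    t=np.linspace(0,2*np.pi,200); C=np.array([.5576,-.0081])+dx*X
    P=np.c_[C[0]+.024*np.cos(t),C[1]+.024*np.sin(t),np.full(200,z)]; q=proj(P,K,W); print(dx,q.min(0).round(1),q.max(0).round(1))
E
```

```text
205 None
213 None
221 None
229 None
237 (np.int64(293), np.int64(341))
245 (np.int64(282), np.int64(351))
253 (np.int64(275), np.int64(358))
261 (np.int64(271), np.int64(362))
269 (np.int64(269), np.int64(364))
277 (np.int64(268), np.int64(364))
285 None
293 None
301 None
309 None
317 (np.int64(299), np.int64(334))
325 None
-0.004 [266.3 237.7] [365.2 326.9]
0 [265.9 229.6] [365.5 320. ]
0.004 [265.5 221.3] [365.8 313.1]
```

The box is measured at about (0.557, 0.100) with a yaw of 97.7°, and the jar is centred in the grip. Placing it now.

```bash
python3 -m handwheel '[[0.9,0.12,0,0,0,-0.04],[1.5,0.2,0,0,0,-0.04],[1.8,0.22,0.2,0,0,-0.04],[1.8,0.22,0.9,0,0,-0.04],[1.8,0.22,1.7,0,0,-0.04],[1.8,0.22,2.3,0,0,-0.04],[1.8,0.22,2.6,0,0,-0.04],[1.8,0.22,2.6,0,0,-0.04]]'
python3 -m handwheel '[[0,0,0.3,0,0,0],[0,0,0.6,0,0,0],[0,0,0.85,0,0,0],[0,0,1.0,0,0,0],[0,0,1.0,0,0,0]]'
```

```text
time: 7.12
position: [0.5566, 0.0978, 0.1013]
tcp_rot: [-3.139, 0.001, 1.7]
ft_force: [-0.8, 0.1, -0.8]
opening: 0.0509
grasp_force: 30.0
time: 7.75
position: [0.5568, 0.0983, 0.0415]
tcp_rot: [-3.14, 0.0, 1.701]
ft_force: [0.1, 0.3, -1.7]
opening: 0.0509
grasp_force: 30.0
```

```bash
python3 -m handwheel '[[0.02,0,0.03,0,0,0],[0.02,0,0.055,0,0,0],[0.02,0,0.06,0,0,0],[0.02,0,0.065,0,0,0]]'
```

```text
time: 8.25
position: [0.5573, 0.0994, 0.0385]
tcp_rot: [3.141, -0.0, 1.701]
ft_force: [0.5, 0.4, 0.2]
opening: 0.0512
grasp_force: 30.0
```

```bash
python3 -m handwheel '[[0,0,0.015,0,0,0],[0,0,0.015,0,0,0]]'
python3 -m handwheel '[[0,0,0,0,0,0],[0,0,0,0,0,0],[0,0,0,0,0,0],[0,0,0,0,0,0]]' 0.8
python3 -m handwheel '[[0,0,-0.4,0,0,0],[0,0,-1.0,0,0,0],[0,0,-2.0,0,0,0],[0,0,-2.8,0,0,0],[-0.8,0,-3.4,0,0,0],[-1.5,0,-3.4,0,0,0],[-1.8,0,-3.4,0,0,0],[-1.8,0,-3.4,0,0,0]]'
python3 - <<'E'
from h import *
p,K,W=shot('wrist'); save(p,'w3.png'); T,o=tool(); np.savez('w3.npz',img=p['img'],K=K,W=W)
from fit import *
print(fitbox(p['img'],K,W,range(5,165)))
E
```

```text
time: 8.5
position: [0.5572, 0.0994, 0.0375]
tcp_rot: [3.142, -0.0, 1.701]
ft_force: [-0.8, -0.1, -0.5]
opening: 0.0513
grasp_force: 30.0
time: 9.0
position: [0.5572, 0.0995, 0.0375]
tcp_rot: [3.142, -0.0, 1.701]
ft_force: [1.1, 0.4, -0.4]
opening: 0.0701
grasp_force: 0.0
time: 10.0
position: [0.5707, -0.0083, 0.2409]
tcp_rot: [-3.14, -0.0, 1.698]
ft_force: [0.1, 0.4, 0.5]
opening: 0.0701
grasp_force: 0.0
[(np.float32(0.48499268), np.float32(97.66232)), (np.float32(0.6297614), np.float32(97.64253))]
```

View pics/w3.png

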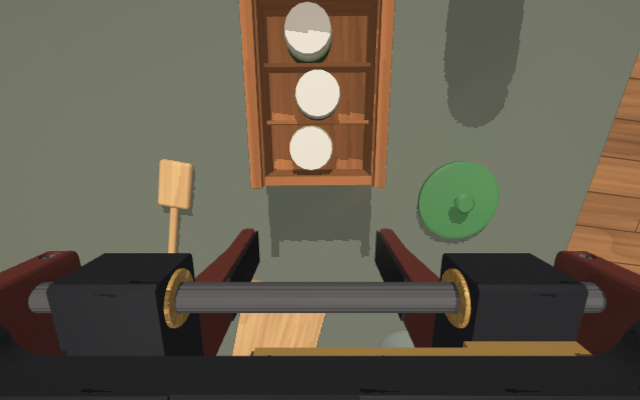

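The jar stands upright in the middle compartment (cap at 318,94) and the box has not moved. Next is the lid.

```bash
python3 -m handwheel '[[-0.8,-0.2,0.1,0,0,-1.3],[-1.6,-0.4,0.2,0,0,-2.6],[-2.4,-0.6,0.3,0,0,-3.9],[-3.2,-0.8,0.4,0,0,-5.2],[-4.0,-1.0,0.5,0,0,-6.5],[-4.5,-1.1,0.6,0,0,-7.8],[-4.79,-1.18,0.68,0,0,-9.1],[-4.79,-1.18,0.68,0,0,-9.59],[-4.79,-1.18,0.68,0,0,-9.59],[-4.79,-1.18,0.68,0,0,-9.59]]' 1
python3 - <<'E'
from h import *
f=np.load('w3.npz'); g=cv2.cvtColor(f['img'],cv2.COLOR_RGB2GRAY).astype(int)
print(g[172:192,300],g[172:192,340])
p,K,W=shot('wrist'); save(p,'w4.png'); T,o=tool(); np.savez('w4.npz',img=p['img'],K=K,W=W,T=T); print(o['position'],o['tcp_rot'],o['joint_pos'])
E
```

```text
time: 11.3
position: [0.5389, -0.3001, 0.2003]
tcp_rot: [3.141, -0.0, 3.04]
ft_force: [0.1, 0.7, 0.1]
opening: 0.0878
grasp_force: 0.0
[ 57  57  56  93 115 129 131 131 132 132 132 132 131 104  89  88  88  88
  88  89] [ 99 101  99 102 123 133 133 133 133 134 133 132 133  97  88  89  89  89
  89  89]
[ 0.53871907 -0.30040478  0.20039653] [ 3.14100921e+00 -2.82292510e-04  3.04039144e+00] [ 0.19731476  0.41889278  0.27901759  1.74679608 -0.13449829  0.9949859
  1.99649002]
```

View pics/w4.png

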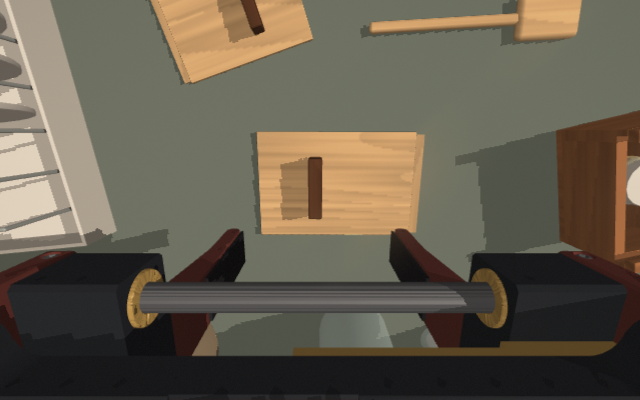

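The large lid spans px (257–424, 131–235) with its dark batten at (315,188); its leading end, thinned, is on the right towards the box. The small decoy is at the top left.

```bash
python3 - <<'E'
from h import *
f=np.load('w4.npz'); img,K,W,T=f['img'],f['K'],f['W'],f['T']
hsv=cv2.cvtColor(img,cv2.COLOR_RGB2HSV)
# light wood panel incl. batten
m=((hsv[...,0]<22)&(hsv[...,1]>75)).astype(np.uint8); m[:115]=0; m[245:]=0; m[:,:240]=0; m[:,440:]=0
for nm,z in (('panel',.007),): print(nm,rectz(m>0,K,W,z))
b=((hsv[...,2]<100)&(hsv[...,1]>120)).astype(np.uint8); b[:145]=0;b[228:]=0;b[:,:295]=0;b[:,330:]=0
ys,xs=np.nonzero(b); print(xs.min(),xs.max(),ys.min(),ys.max())
print('batten top', rectz(b>0,K,W,.035))
# line edges of panel: top row edge & bottom row edge
for name,rev in (('near',0),('far',1)):
    P=[]
    for x in range(268,408,4):
        c=np.nonzero(m[:,x])[0]; P.append(ray((x,c[-1]+.5 if rev else c[0]-.5),K,W,.007)[:2])
    vx,vy,x0,y0=cv2.fitLine(np.array(P,np.float32),cv2.DIST_HUBER,0,.001,.001).ravel(); 
    s=np.sign(vy); print(name,np.degrees(np.arctan2(vy*s,vx*s)), x0+(-.3-y0)*vx/vy)
for y in (150,180,215):
    c=np.nonzero(m[y])[0]; print(y,ray((c[0]-.5,y),K,W,.007),ray((c[-1]+.5,y),K,W,.003), c[0],c[-1])
E
```

```text
panel ((0.5454, -0.2689), array([0.1406, 0.2048]), np.float32(83.61))
308 321 157 218
batten top ((0.5343, -0.301), array([0.0149, 0.0702]), np.float32(173.74))
near 83.62464 0.4711237
far 84.13906 0.60043466
150 [ 0.48658079 -0.36565125  0.007     ] [ 0.50718841 -0.16643808  0.003     ] 257 423
180 [ 0.52249982 -0.3687374   0.007     ] [ 0.54345269 -0.17051584  0.003     ] 259 420
215 [ 0.56666432 -0.37421593  0.007     ] [ 0.58827915 -0.17491487  0.003     ] 260 417
```

```bash
python3 -m handwheel '[[0.06,0,1.0,0,0,0.05],[0.06,0,2.0,0,0,0.05],[0.06,0,2.7,0,0,0.05],[0.06,0,2.95,0,0,0.05],[0.06,0,3.02,0,0,0.05],[0.06,0,3.02,0,0,0.05]]'
python3 -m handwheel '[[0,0,0,0,0,0],[0,0,0,0,0,0],[0,0,0,0,0,0],[0,0,0,0,0,0],[0,0,0,0,0,0],[0,0,0,0,0,0],[0,0,0,0,0,0]]' 0
```

```text
time: 12.1
position: [0.5356, -0.3019, 0.0209]
tcp_rot: [-3.141, 0.002, 3.033]
ft_force: [-0.2, -0.3, -0.3]
opening: 0.0873
grasp_force: 0.0
time: 12.98
position: [0.5345, -0.3014, 0.0194]
tcp_rot: [3.142, -0.0, 3.033]
ft_force: [0.3, -0.0, 0.9]
opening: 0.0211
grasp_force: 0.0
```

```bash
python3 -m handwheel '[[0,0,0,0,0,0],[0,0,0,0,0,0],[0,0,0,0,0,0]]'
python3 -m handwheel '[[0,0,-0.3,0,0,0],[0,0,-0.9,0,0,0],[0,0,-1.6,0,0,0],[0,0,-2.0,0,0,0],[0,0,-2.0,0,0,0],[0,0,-2.0,0,0,0]]'
python3 - <<'E'
from h import *
p,K,W=shot('wrist'); save(p,'w5.png'); T,o=tool(); np.savez('w5.npz',img=p['img'],K=K,W=W,T=T); print(o['position'],o['tcp_rot'],o['opening'])
E
```

```text
time: 13.35
position: [0.5345, -0.3015, 0.0194]
tcp_rot: [3.142, -0.0, 3.033]
ft_force: [0.2, -0.8, -0.8]
opening: 0.016
grasp_force: 30.0
time: 14.1
position: [0.534, -0.301, 0.1389]
tcp_rot: [3.141, -0.001, 3.033]
ft_force: [0.4, -0.1, -2.0]
opening: 0.016
grasp_force: 30.0
[ 0.5337613  -0.30088824  0.13836844] [ 3.14088876e+00 -1.89355634e-03  3.03273716e+00] 0.015851798426009648
```

View pics/w5.png

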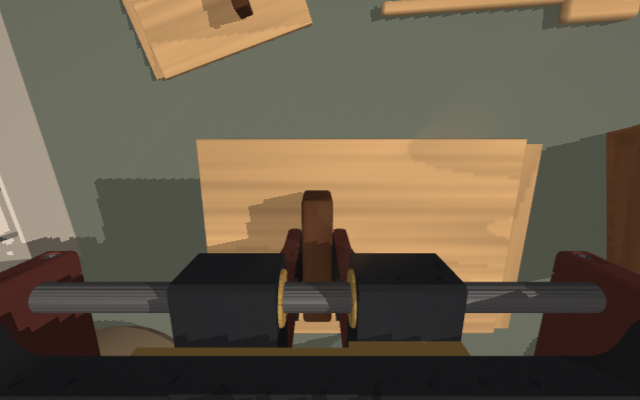

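```bash
cat > lid.py <<'E'
from h import *
def lidpose(img,K,W,T,zt):
    hsv=cv2.cvtColor(img,cv2.COLOR_RGB2HSV); m=(hsv[...,0]<24)&(hsv[...,1]>75)&(hsv[...,2]>90)
    P=[]
    for x in range(215,500,5):
        c=np.nonzero(m[115:185,x])[0]
        if len(c): P.append(totool(ray((x,c[0]+115-.5),K,W,T[2,3]+zt),T)[:2])
    P=np.array(P,np.float32); vx,vy,x0,y0=cv2.fitLine(P,cv2.DIST_HUBER,0,.001,.001).ravel()
    print('near edge x at y=30mm',x0+(.03-y0)*vx/vy,'angle deg (x per y)',np.degrees(np.arctan(vx/vy)), 'resid',np.std(P[:,0]-(x0+(P[:,1]-y0)*vx/vy)))
    for y in (160,200,235):
        c=np.nonzero(m[y,150:600])[0]+150; c=c[c<560]; print(y,c[0],c[-1],totool(ray((c[0]-.5,y),K,W,T[2,3]+zt),T)[:2],totool(ray((c[-1]+.5,y),K,W,T[2,3]+zt-.003),T)[:2])
E
python3 - <<'E'
from lid import *
f=np.load('w5.npz'); lidpose(f['img'],f['K'],f['W'],f['T'],-.0124)
f=np.load('w3.npz'); K,W=f['K'],f['W']
for u_ in (300,340): print('low wall outer edge',ray((u_,185.3),K,W,.072))
E
```

```text
near edge x at y=30mm 0.06252975 angle deg (x per y) -0.039011534 resid 0.00015652482
160 198 539 [ 0.05048444 -0.06804514] [0.05004275 0.13206457]
200 202 532 [ 0.02673302 -0.06809072] [0.0258357  0.13238976]
235 205 525 [ 0.00453821 -0.06844177] [0.00321526 0.13214281]
low wall outer edge [ 0.55095898 -0.00227493  0.072     ]
low wall outer edge [0.5962154  0.00351254 0.072     ]
```

```bash
python3 -m handwheel '[[-0.2,0.5,0,0,0,-0.5],[-0.35,1.1,0,0,0,-1.0],[-0.5,1.8,0,0,0,-1.6],[-0.6,2.4,0,0,0,-1.74],[-0.63,2.64,0.2,0,0,-1.74],[-0.63,2.64,0.5,0,0,-1.74],[-0.63,2.64,0.75,0,0,-1.74],[-0.63,2.64,0.75,0,0,-1.74],[-0.63,2.64,0.75,0,0,-1.74]]'
python3 - <<'E'
from lid import *
p,K,W=shot('wrist'); save(p,'w6.png'); T,o=tool(); np.savez('w6.npz',img=p['img'],K=K,W=W,T=T); print(o['position'],np.degrees(o['tcp_rot']))
u=np.array([-.1331,.9911]);v=np.array([-.9911,-.1331]); C=np.array([.5573,.1005])
d=T[:2,3]-C; print('TCP in box',d@u,d@v); 
lidpose(p['img'],K,W,T,-.0124)
E
```

```text
time: 15.28
position: [0.5892, -0.1493, 0.0945]
tcp_rot: [-3.141, -0.0, -3.009]
ft_force: [-0.8, 0.8, -0.8]
opening: 0.0156
grasp_force: 30.0
[ 0.58952367 -0.14908115  0.09482406] [-1.79972509e+02  3.72804093e-02 -1.72402207e+02]
TCP in box -0.25164884394156495 0.0012823742574833777
near edge x at y=30mm 0.06311766 angle deg (x per y) 0.18985625 resid 0.000157826
160 198 540 [ 0.05097023 -0.06786975] [0.05046742 0.13168476]
200 202 559 [ 0.02733438 -0.06793492] [0.02638236 0.14779878]
235 205 559 [ 0.00524132 -0.06830292] [0.00388013 0.15246219]
```

View pics/w6.png

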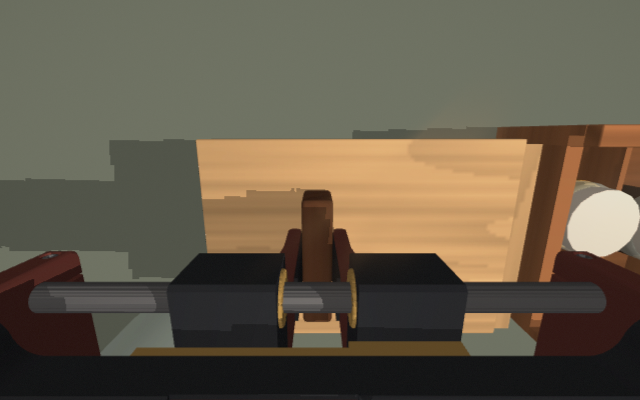

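```bash
python3 - <<'E'
from h import *
f=np.load('w6.npz'); img,K,W,T=f['img'],f['K'],f['W'],f['T']
u=np.array([-.1331,.9911]);v=np.array([-.9911,-.1331]); C=np.array([.5573,.1005])
w=lambda x,y,z: np.r_[C+x*u+y*v,z]
for x in (-.101,-.09,-.07):
  for y,z in ((.072,.092),(.06,.092)): print((x,y,z),proj(w(x,y,z),K,W)[0].round(1))
im=cv2.cvtColor(img,cv2.COLOR_RGB2BGR)
for x,y,z in ((-.101,.072,.092),(-.07,.072,.092),(-.101,.06,.092),(-.07,.06,.092),(-.101,.072,0),(-.101,0,.072),(-.091,0,.072)):
    q=proj(w(x,y,z),K,W)[0]; 
    if q[0]<639: cv2.drawMarker(im,tuple(int(t) for t in q.round()),(255,0,255),cv2.MARKER_CROSS,7,1)
cv2.imwrite('pics/w6c.png',cv2.resize(im[90:270,440:640],None,fx=3.3,fy=3.3,interpolation=cv2.INTER_CUBIC))
E
```

```text
(-0.101, 0.072, 0.092) [601.9 123.2]
(-0.101, 0.06, 0.092) [596.5 146.4]
(-0.09, 0.072, 0.092) [622.9 123.1]
(-0.09, 0.06, 0.092) [617.  146.4]
(-0.07, 0.072, 0.092) [660.9 123.1]
(-0.07, 0.06, 0.092) [654.4 146.3]
```

View pics/w6c.png

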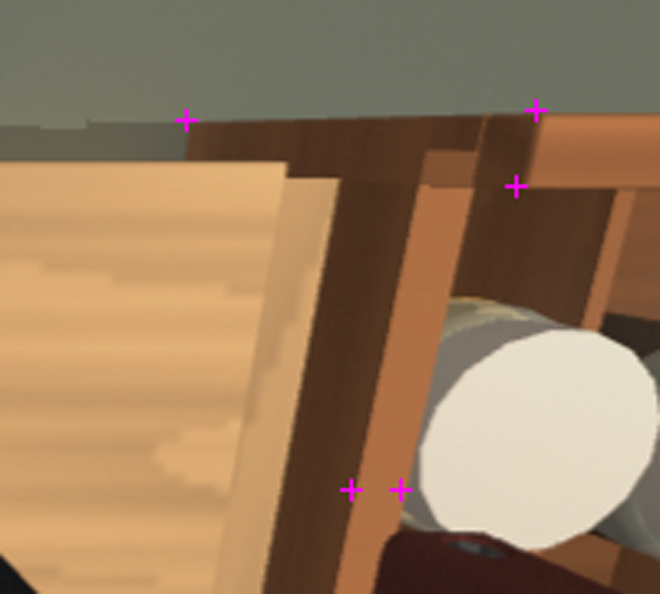

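Box model marks agree with the picture to about 1 px and the lid is centred on the grooves. Lower slightly and insert.

```bash
python3 -m handwheel '[[0,0,0.03,0,0,0],[0,0.1,0.03,0,0,0],[0,0.25,0.03,0,0,0],[0,0.38,0.03,0,0,0],[0,0.5,0.03,0,0,0],[0,0.6,0.03,0,0,0]]'
```

```text
time: 16.08
position: [0.5845, -0.1117, 0.0927]
tcp_rot: [3.142, 0.0, -3.007]
ft_force: [-0.3, -0.6, -1.7]
opening: 0.0159
grasp_force: 30.0
```

```bash
python3 -m handwheel '[[0,0.12,0,0,0,0],[0,0.25,0,0,0,0],[0,0.38,0,0,0,0],[0,0.5,0,0,0,0],[0,0.6,0,0,0,0],[0,0.6,0,0,0,0]]'
```

```text
time: 16.82
position: [0.5797, -0.076, 0.0927]
tcp_rot: [3.141, 0.0, -3.007]
ft_force: [-0.4, 1.4, -1.1]
opening: 0.0158
grasp_force: 30.0
```

```bash
python3 -m handwheel '[[0,0.2,0,0,0,0],[0,0.45,0,0,0,0],[0,0.7,0,0,0,0],[0,0.95,0,0,0,0],[0,1.2,0,0,0,0],[0,1.4,0,0,0,0],[0,1.4,0,0,0,0]]'
```

```text
time: 17.7
position: [0.5684, 0.0079, 0.0926]
tcp_rot: [3.141, -0.0, -3.006]
ft_force: [-0.3, -0.2, -1.7]
opening: 0.0157
grasp_force: 30.0
```

```bash
python3 -m handwheel '[[0,0.2,0,0,0,0],[0,0.4,0,0,0,0],[0,0.6,0,0,0,0],[0,0.75,0,0,0,0],[0,0.83,0,0,0,0],[0,0.83,0,0,0,0]]'
```

```text
time: 18.45
position: [0.5618, 0.0562, 0.0927]
tcp_rot: [3.142, 0.0, -3.007]
ft_force: [-0.1, 0.6, -0.8]
opening: 0.0155
grasp_force: 30.0
```

```bash
python3 -m handwheel '[[0,0.06,0,0,0,0],[0,0.12,0,0,0,0],[0,0.16,0,0,0,0],[0,0.18,0,0,0,0],[0,0.18,0,0,0,0]]'; python3 -m handwheel '[[0,0.015,0,0,0,0],[0,0.03,0,0,0,0],[0,0.03,0,0,0,0]]'
```

```text
time: 19.08
position: [0.5604, 0.0666, 0.0926]
tcp_rot: [-3.142, -0.0, -3.008]
ft_force: [-0.7, -0.2, -1.5]
opening: 0.0159
grasp_force: 30.0
time: 19.45
position: [0.5601, 0.0682, 0.0926]
tcp_rot: [-3.141, -0.0, -3.008]
ft_force: [0.1, -0.4, -0.9]
opening: 0.016
grasp_force: 30.0
```

```bash
python3 -m handwheel '[[0,0.015,0,0,0,0],[0,0.03,0,0,0,0],[0,0.03,0,0,0,0]]'; python3 -m handwheel '[[0,0.015,0,0,0,0],[0,0.025,0,0,0,0],[0,0.025,0,0,0,0]]'
```

```text
time: 19.82
position: [0.5601, 0.0682, 0.0928]
tcp_rot: [-3.14, -0.0, -3.009]
ft_force: [-0.3, -6.3, 0.6]
opening: 0.0158
grasp_force: 30.0
time: 20.2
position: [0.56, 0.0688, 0.0928]
tcp_rot: [-3.139, 0.0, -3.01]
ft_force: [-0.3, -8.6, 1.8]
opening: 0.0157
grasp_force: 30.0
```

Contact with the stop (8.6 N), right where home was predicted. Release and check.

```bash
python3 -m handwheel '[[0,-0.04,0.02,0,0,0],[0,-0.04,0.02,0,0,0]]'; python3 -m handwheel '[[0,0,0,0,0,0],[0,0,0,0,0,0],[0,0,0,0,0,0],[0,0,0,0,0,0],[0,0,0,0,0,0]]' 0.6
python3 -m handwheel '[[0,0,-0.3,0,0,0],[0,0,-1.0,0,0,0],[0,0,-1.8,0,0,0],[0,0,-2.5,0,0,0],[0,0,-2.5,0,0,0],[0,0,-2.5,0,0,0]]'
python3 - <<'E'
from lid import *
p,K,W=shot('wrist'); T,o=tool()
u=np.array([-.1331,.9911]);v=np.array([-.9911,-.1331]); C=np.array([.5573,.1005])
w=lambda x,y,z: np.r_[C+x*u+y*v,z]
im=cv2.cvtColor(p['img'],cv2.COLOR_RGB2BGR)
for x,y,z in [(-.101,.072,.092),(.101,.072,.092),(-.101,0,.079),(-.04,0.035,.107),(-.024,0.035,.107),(-.04,-.035,.107),(-.024,-.035,.107),(.097,.06,.092),(-.101,.06,.079)]:
    q=proj(w(x,y,z),K,W)[0]; cv2.drawMarker(im,tuple(int(t) for t in q.round()),(255,0,255),cv2.MARKER_CROSS,7,1)
cv2.imwrite('pics/w7.png',im)
E
```

```text
time: 20.45
position: [0.5602, 0.0688, 0.0914]
tcp_rot: [-3.141, 0.0, -3.008]
ft_force: [0.7, -4.1, -0.6]
opening: 0.016
grasp_force: 30.0
time: 21.08
position: [0.5601, 0.0694, 0.0915]
tcp_rot: [3.141, 0.0, -3.008]
ft_force: [-0.2, 0.2, -0.6]
opening: 0.0524
grasp_force: 0.0
time: 21.82
position: [0.5597, 0.0692, 0.2416]
tcp_rot: [3.141, 0.0, -3.008]
ft_force: [-0.8, -0.9, -0.0]
opening: 0.0528
grasp_force: 0.0
```

View pics/w7.png

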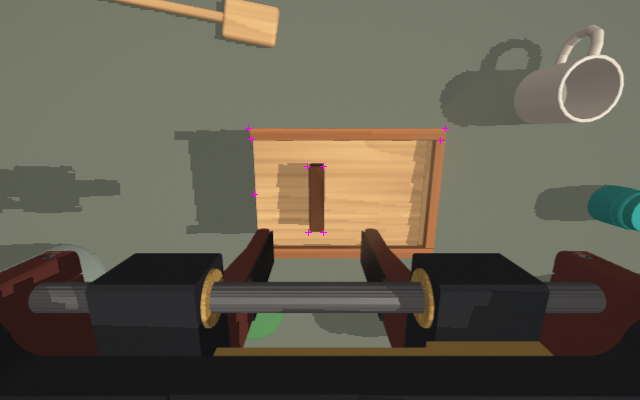

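The lid sits in the grooves: the batten at (316,199) lies on its predicted home marks, the trailing edge is flush at the low end (255,194), and the box is still on its marks. Handing in.

```bash
python3 -c "
from cell import r
print(r.sign_off())"
```

```text
the job is handed in; nothing more can be done
None
```

The spice jar stands in the box's middle compartment and the lid is pushed home against its stop; the job was handed in at about 22 s, but no verdict was returned.

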